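# Bolt the crate of green olives

## Robot

A 6-joint arm with a two-finger parallel gripper is mounted at the origin on the work surface. World frame = base frame: x ahead of the robot, y to its left, z up, the work surface at z = 0. Lengths are in mm, angles in rad, forces in N, time in s.
With the tool pointing down it reaches from about 275 to 1000 mm from the base axis. Payload 8.4 kg.
Tool frame: the origin (TCP) lies at the very end of the fingers, on their centre line; the grasp point (between the pads) lies 19 mm behind it; z points along the fingers, x is the direction in which the jaws open and shut, and the axes are right-handed (so a half turn about z gives the same grasp; the last joint's range is limited). The gripper opens to 85 mm and grips with 20 to 120 N. Pads are 22 mm wide; open, the fingers measure 114 mm over their backs; the gripper's body (76 mm by 85 mm) begins 54 mm behind the grasp point. The pads swing forward as they close: fully open they stand 13 mm farther back than shut.
Start: joints at [1.265, 0.353, 1.633, -0, 1.155, -0.002], TCP at [186.966, 596.382, 231.281] pointing down, gripper open.
Joint ranges: [-2.63, 2.63], [-0.92, 2.1], [0.06, 2.66], [-1.3, 4.44], [0, 2.69], [-3.02, 3.02]. Speed limits (rad/s): [2.22, 2.22, 2.79, 3.14, 3.14, 3.14].

## Interface

Orientations are given as [roll, pitch, yaw] about the fixed x, y, z axes, in that order (R = Rz(yaw) Ry(pitch) Rx(roll)).
In Python, from rig import r gives the robot as it stands. The module is installed in compiled form; this text tells all that it offers.
- The arm moves only by the tool apply_moves, never from a script. Its argument "targets" is a list that holds one entry, the list of rows, each a list of 7 numbers: the gripper's target within -1 to 1 (fully open at 1, half-way at 0, shut at -1), then the shift along the tool's x, y, z in cm, then the turn, a rotation vector about the tool's x, y, z in degrees. A call has 1 to 8 rows; each row is the pose to reach, as a shift and turn from the pose measured when the call began, along the tool's axes at that moment; what a row does not reach only later rows make up. A row lasts 1/10 s, in which the tool goes at most 50 mm and 8.59 degrees, less where a joint would pass 70% of its speed; a pose out of reach is approached as far as the arm can. A call with a gripper value outside its range is refused whole. The fingers move at their own pace and stop on an object; "newtons" is the grip in N (left out, the last holds). Time passes only in rows, so rows that repeat a pose let the fingers close. It gives the time, the measured TCP pose, the force and the opening at its end, in the units of the state.
- r.sense(): the state, without advancing time (a new reading comes with each control period).
- r.grab_frame(name): name is "side" or "top" or "wrist"; returns a dict with "pixels" (400x640x3 uint8, red, green, blue), "fov_y" (degrees; the focal length in pixels is half the picture's height over the tangent of half this angle, whatever the lens; pixels are square), "cx", "cy" (the principal point, pixels), "R" (3x3) and "t" (3): a world point X has camera coordinates R X + t; the wrist camera has in their place "mount" (4x4, takes a point from camera to tool coordinates, whose origin is the TCP and whose axes are the tool frame's). Camera axes: x right, y down, z forward; pixel columns grow to the right and rows downward; lengths in mm; the calibration is good to about 2 mm. A picture is of the moment at which its call begins: read the wrist's pose just before it. There is no depth.
- r.sign_off(): hands the job in, once; it reports no verdict.
The state is a dict: "clock": time; "qpos": joint angles; "qvel": joint speeds; "joint_efforts": joint torques, N m; "eef_pos": TCP position; "tcp_rot": TCP orientation; "contact_force": force on the tool from outside, world axes, zero at the start; "wrist_torque": the same for the moment, N m; "opening": opening from 0.0 (shut) to 1.0 (fully open).
Only numpy, scipy, OpenCV 4.12 (cv2) and the standard library are available. Lean on these libraries where they do the work, as an engineer would, in place of code of your own. Each camera call takes 0.05 s, during which the arm holds its last target. There are 200 camera calls.

## Task

The crate of green olives is ready to go out: slide the bolt on its lid fully home into the brass keeper. Leave the bolt of the crate of dark olives drawn back as it is.

Things in the scene. Friction and masses are not known exactly. Their poses are not given: they have to be found in the camera images.
- green_bolt (a joint): Barrel bolt on the lid of the crate of GREEN olives (seen through its wire windows): a level 14 mm steel rod in two guides, with an upright red knob. Value: slid towards the keeper, 0 (fully back) to 0.060 m (hard stop, fully home); starts at 0 to 0.015. The tip enters the brass keeper at 0.020 and leaves its far side at 0.045. About 3 N to slide, no spring; stays where left.
- green_knob (a point): Middle of that bolt's red grip; travels with it. The grip is an upright cylinder 18 mm across, 20 mm up and down from here. z up; +y is the level direction in which the bolt slides home; x is across it. Guides and keeper (30 mm wide) top out 23 mm below this point, the crate's lid 49 mm below; nothing stands beside the grip. The shut crate, 220 x 320 (along y) x 120 mm tall, cannot move.
- dark_bolt (a joint): The same bolt on an identical crate of DARK purple-black olives; same values and start range. To be left alone. Either crate may stand on the robot's left or right, turned up to about 25 degrees.
- dark_knob (a point): Middle of the red grip of the dark-olive crate's bolt; same sizes and axes as green_knob. The crates stand side by side, their middles 0.40 m or more apart.

How it is judged:
By the outcome, as a careful person would: the job done as asked, in the order asked, and still so for the second after the job is handed in, with the robot touching nothing.
It also fails if it takes over 30 s, if anything falls off the work surface, if the arm or the gripper's body presses on something with over 40 N, if the wrist force passes 120 N, or if a joint passes its speed limit or range.

## Working session

There is one attempt and no reset: what is moved stays moved. The work goes in short steps, Python scripts to look and compute and a tool call to move; the robot and the scene stay as the last step left them, time stands still between calls to the robot, and variables do not carry over. Pictures are saved under pics/ and viewed, about 8 in all and at most 12, crops included, and the job is handed in when it is done.

Besides the shell and the picture viewer there is one more tool, called after "Call:" as name(argument=value, ...), one argument or row to a line, values as JSON. apply_moves: Moves the arm, as the interface text tells. Its arguments: {"type":"object","properties":{"targets":{"type":"array"},"newtons":{"type":"number"}},"required":["targets"]}

```bash
mkdir -p pics
python3 - <<'E'
from rig import r
import cv2,pickle,numpy as np
d={}
s=r.sense();print({k:np.round(v,3).tolist() for k,v in s.items()})
for n in("side","top"):
    f=r.grab_frame(n);d[n]=f;cv2.imwrite(f"pics/{n}0.png",f["pixels"][:,:,::-1]);print(n,{k:np.round(v,3).tolist() for k,v in f.items() if k!="pixels"})
pickle.dump(d,open("f0.pkl","wb"))
E
```

```text
{'clock': 0.0, 'qpos': [1.265, 0.354, 1.634, -0.0, 1.155, -0.002], 'qvel': [-0.0, -0.0, -0.0, 0.0, -0.0, -0.001], 'joint_efforts': [0.001, -60.524, -34.207, 0.0, 0.009, -0.0], 'eef_pos': [186.824, 595.924, 230.573], 'tcp_rot': [3.142, 0.001, 1.267], 'contact_force': [0.175, 0.251, -0.917], 'wrist_torque': [0.008, -0.023, -0.007], 'opening': 1.0}
side {'fov_y': 49.186, 'cx': 312.2, 'cy': 194.946, 'R': [[0.811, -0.585, -0.014], [-0.456, -0.617, -0.641], [0.366, 0.527, -0.767]], 't': [-477.39, 347.013, 758.176]}
top {'fov_y': 54.742, 'cx': 321.115, 'cy': 196.226, 'R': [[0.01, -0.999, 0.053], [-0.996, -0.014, -0.093], [0.094, -0.052, -0.994]], 't': [-74.526, 557.169, 791.223]}
```

View pics/side0.png

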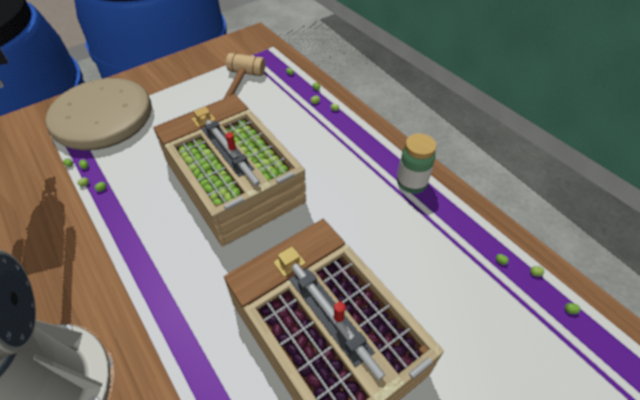

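View pics/top0.png

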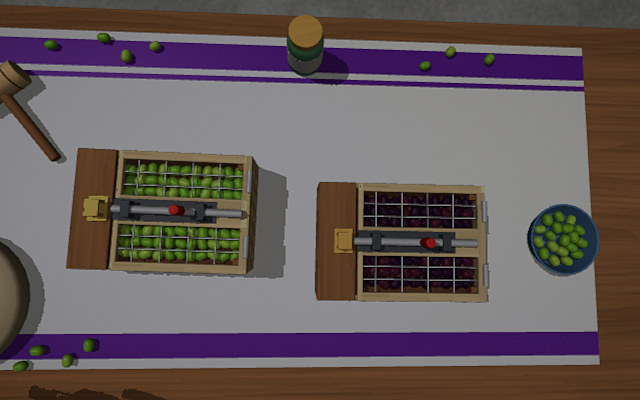

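The green-olive crate is on the left. In the top picture its knob is at about (176,210), the keeper at (95,208) and the rod's back end at (243,213). In the side picture the knob is at about (231,141). The dark-olive knob is at (430,243) top and (340,312) side. Next I triangulate the knobs and the bolt direction.

```bash
cat > h.py <<'E'
import numpy as np,cv2
def K(f):
    F=200/np.tan(np.radians(f["fov_y"]/2));return np.array([[F,0,f["cx"]],[0,F,f["cy"]],[0,0,1]])
def P(f): return K(f)@np.c_[f["R"],f["t"]]
def tri(fs,ps):
    X=cv2.triangulatePoints(P(fs[0]),P(fs[1]),*[np.array(p,float).reshape(2,1) for p in ps])[:,0];return X[:3]/X[3]
def proj(f,X):
    q=P(f)@np.r_[X,1];return q[:2]/q[2]
def onz(f,p,z):
    R=np.array(f["R"]);c=-R.T@f["t"];d=R.T@np.linalg.inv(K(f))@np.r_[p,1];return c+d*(z-c[2])/d[2]
def red(f):
    h=cv2.cvtColor(f["pixels"],cv2.COLOR_RGB2HSV);m=(((h[...,0]<6)|(h[...,0]>174))&(h[...,1]>170)&(h[...,2]>70)).astype(np.uint8)
    n,l,s,c=cv2.connectedComponentsWithStats(m);return [(s[i].tolist(),c[i].round(1).tolist()) for i in range(1,n) if s[i][4]>25]
E
python3 - <<'E'
from h import *
import pickle
d=pickle.load(open("f0.pkl","rb"));t,s=d["top"],d["side"]
for n in d: print(n,red(d[n]))
rt=sorted(red(t),key=lambda a:a[1][0]);rs=sorted(red(s),key=lambda a:a[1][1])
for a,b in zip(rt,rs):
    X=tri((t,s),(a[1],b[1]));print(X.round(1),proj(t,X)-a[1],proj(s,X)-b[1])
for (p,q) in(((112,209),(243,213)),((354,240.5),(477,243))):
  A,B=[onz(t,x,135) for x in(p,q)];v=A-B;print(A.round(),B.round(),np.degrees(np.arctan2(v[1],v[0])))
for p in [(79,149),(67,268)],[(79,149),(258,157)],[(318,182),(317,299)]:
  A,B=[onz(t,x,120) for x in p];v=A-B;print(A.round(),B.round(),np.degrees(np.arctan2(v[1],v[0])),np.linalg.norm(v))
im=np.hstack([cv2.resize(t["pixels"][140:280,60:260],None,fx=3,fy=3,interpolation=2)]);cv2.imwrite("pics/c1.png",im[:,:,::-1])
E
```

```text
side [([226, 133, 9, 16, 81], [230.4, 140.6]), ([335, 302, 11, 19, 129], [339.4, 311.7])]
top [([169, 205, 10, 10, 76], [173.2, 209.2]), ([426, 238, 10, 10, 76], [430.3, 242.5])]
[518.8 194.8 163.9] [-0.05481053  0.11216043] [ 0.07959686 -0.0073634 ]
[ 464.1 -250.1  176.7] [-0.52716319  1.04522483] [ 1.0335042 -0.2332092]
[520. 311. 135.] [515.  79. 135.] 88.93312269024815
[ 467. -123.  135.] [ 465. -354.  135.] 89.33282660199283
[630. 384. 120.] [414. 391. 120.] -1.7159676653199867 216.36616291903977
[630. 384. 120.] [622.  57. 120.] 88.5311558795656 327.50217892116285
[576. -57. 120.] [360. -57. 120.] 0.10287993571646187 216.3200745009223
```

View pics/c1.png

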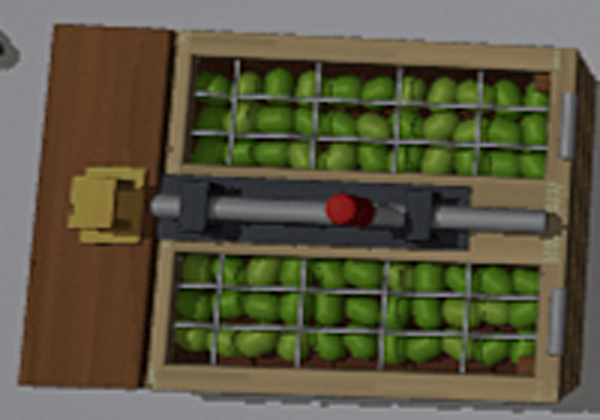

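```bash
cat > cyl.py <<'E'
from h import *
from scipy.optimize import least_squares
def fit(fs,g,off=0):
    # knob (x,y) at z=169: project cylinder, compare bbox centre
    pts=[(9*np.cos(a),9*np.sin(a),h) for a in np.linspace(0,6.28,40) for h in(-20,20)]
    def res(xy):
        o=[]
        for f,(s,c) in zip(fs,g):
            q=np.array([proj(f,np.r_[xy,169]+p) for p in pts]);hull=cv2.moments(cv2.convexHull(q.astype(np.float32)))
            o+=[hull["m10"]/hull["m00"]-c[0],hull["m01"]/hull["m00"]-c[1]]
        return o
    r=least_squares(res,[500,100],diff_step=1e-3);return r.x,np.round(r.fun,1)
E
python3 - <<'E'
from cyl import *
import pickle
from rig import r
d=pickle.load(open("f0.pkl","rb"));t,s=d["top"],d["side"]
rt=sorted(red(t),key=lambda a:a[1][0]);rs=sorted(red(s),key=lambda a:a[1][1])
for a,b in zip(rt,rs): print(fit((t,),(a,)),fit((s,),(b,)),fit((t,s),(a,b)),onz(t,a[1],185).round(1))
x=r.sense();p=x["eef_pos"];y=x["tcp_rot"][2];k=fit((t,s),(rt[0],rs[0]))[0]
D=k-p[:2];print(p,x["tcp_rot"],"tool shift mm",D@[np.cos(y),np.sin(y)],D@[np.sin(y),-np.cos(y)])
E
```

```text
(array([518.63383828, 192.43455155]), array([ 0., -0.])) (array([516.47130174, 189.04683802]), array([-0., -0.])) (array([518.00701061, 191.69831802]), array([ 0.4,  0.4,  0. , -1. ])) [517.8 187.9 185. ]
(array([ 465.76081987, -253.11239927]), array([ 0., -0.])) (array([ 464.72292347, -247.10924163]), array([-0.,  0.])) (array([ 465.05317448, -249.68413313]), array([-1.9,  0.4,  1.2,  1.2])) [ 466.1 -248.3  185. ]
[186.83719173 595.97863018 230.63285517] [-3.14158018e+00  1.25758339e-03  1.26697808e+00] tool shift mm -286.69007368738147 436.94944946610644
```

Call:
apply_moves(
  targets=[
    [[1, -4, 6, 0, 0, 0, -4], [1, -8, 12, 0, 0, 0, -8], [1, -12, 18, 0, 0, 0, -12], [1, -16, 24, 0, 0, 0, -16], [1, -20, 30.5, 0, 0, 0, -16], [1, -24, 36.5, 0, 0, 0, -16], [1, -28.7, 43.7, 0, 0, 0, -16], [1, -28.7, 43.7, 0, 0, 0, -16]],
  ],
)

```text
clock: 0.9
eef_pos: [440.5, 284.5, 230.8]
tcp_rot: [-3.141, 0.001, 1.546]
contact_force: [0.2, 1.4, -0.3]
opening: 0.999
```

Call:
apply_moves(
  targets=[
    [[1, -4, 3.5, 0, 0, 0, 0], [1, -8, 7, 0, 0, 0, 0], [1, -9.3, 7.9, 0, 0, 0, 0], [1, -9.3, 7.9, 0, 0, 0, 0], [1, -9.3, 7.9, 0, 0, 0, 0]],
  ],
)

```text
clock: 1.4
eef_pos: [517.0, 189.4, 230.5]
tcp_rot: [-3.14, 0.001, 1.545]
contact_force: [0.0, 0.3, -0.7]
opening: 1.0
```

Run:
```python
from cyl import *
from rig import r
from scipy.spatial.transform import Rotation as Ro
import pickle
s=r.sense();w=r.grab_frame("wrist");M=np.array(w["mount"]);T=np.eye(4);T[:3,:3]=Ro.from_euler("xyz",s["tcp_rot"]).as_matrix();T[:3,3]=s["eef_pos"]
C=np.linalg.inv(T@M);w["R"],w["t"]=C[:3,:3],C[:3,3];pickle.dump((w,s),open("w1.pkl","wb"))
print(s["eef_pos"],s["tcp_rot"]);g=red(w);print(g);print(proj(w,[517.5,190,169]))
g=max(g,key=lambda a:a[0][4]);print(fit((w,),(g,)))
cv2.imwrite("pics/w1.png",w["pixels"][:,:,::-1])
```

```text
[516.98602474 189.35950779 230.53623331] [-3.14015312e+00  1.19588894e-03  1.54479164e+00]
[([298, 202, 23, 37, 561], [308.5, 222.4])]
[312.59586183 218.99979828]
(array([518.48685476, 186.89882879]), array([-0.,  0.]))
```

View pics/w1.png

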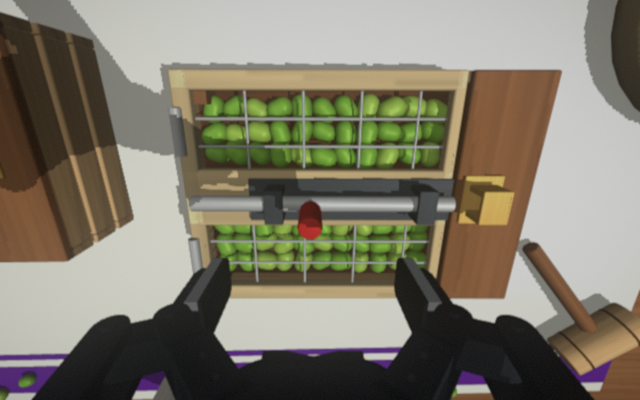

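The wrist view shows the green olives below the gripper. The knob, at (308,222), stands between the fingers, and the keeper is to the right, which is +y. I'll descend and grip.

Call:
apply_moves(
  targets=[
    [[1, 0, 0.1, 3.5, 0, 0, 0], [1, -0.1, 0.1, 6, 0, 0, 0], [1, -0.1, 0.1, 7.2, 0, 0, 0], [0, -0.1, 0.1, 7.2, 0, 0, 0], [-1, -0.1, 0.1, 7.2, 0, 0, 0], [-1, -0.1, 0.1, 7.2, 0, 0, 0], [-1, -0.1, 0.1, 7.2, 0, 0, 0], [-1, -0.1, 0.1, 7.2, 0, 0, 0]],
  ],
  newtons=30,
)

```text
clock: 2.25
eef_pos: [518.0, 189.0, 159.7]
tcp_rot: [3.142, 0.001, 1.546]
contact_force: [-0.8, -0.8, 4.6]
opening: 0.2
```

Call:
apply_moves(
  targets=[
    [[-1, 0.8, 0, 0, 0, 0, 0], [-1, 1.6, 0, 0, 0, 0, 0], [-1, 2.4, 0, 0, 0, 0, 0], [-1, 3.2, 0, 0, 0, 0, 0], [-1, 4, 0, 0, 0, 0, 0], [-1, 4, 0, 0, 0, 0, 0]],
  ],
)

```text
clock: 2.85
eef_pos: [519.2, 230.8, 159.7]
tcp_rot: [3.141, -0.001, 1.547]
contact_force: [-0.6, 3.0, 0.0]
opening: 0.196
```

Call:
apply_moves(
  targets=[
    [[-1, 0.3, 0, 0, 0, 0, 0], [-1, 0.6, 0, 0, 0, 0, 0], [-1, 0.6, 0, 0, 0, 0, 0]],
  ],
)

```text
clock: 3.15
eef_pos: [519.4, 237.2, 159.7]
tcp_rot: [3.141, -0.001, 1.547]
contact_force: [0.8, 0.4, -0.3]
opening: 0.199
```

Call:
apply_moves(
  targets=[
    [[-1, 0.3, 0, 0, 0, 0, 0], [-1, 0.6, 0, 0, 0, 0, 0], [-1, 0.6, 0, 0, 0, 0, 0]],
  ],
)

```text
clock: 3.45
eef_pos: [519.6, 243.5, 159.7]
tcp_rot: [3.141, -0.001, 1.547]
contact_force: [0.3, -1.0, 0.1]
opening: 0.203
```

Run:
```python
from rig import r
import cv2,numpy as np
print(r.sense()["contact_force"])
t=r.grab_frame("top")["pixels"][140:280,60:260];s=r.grab_frame("side")["pixels"][80:220,130:330]
im=np.hstack([cv2.resize(a,None,fx=2,fy=3,interpolation=2) if 0 else cv2.resize(a,(400,280),interpolation=2) for a in(t,s)]);cv2.imwrite("pics/m1.png",im[:,:,::-1])
```

```text
[ 0.31794405 -1.00715565  0.06563978]
```

View pics/m1.png

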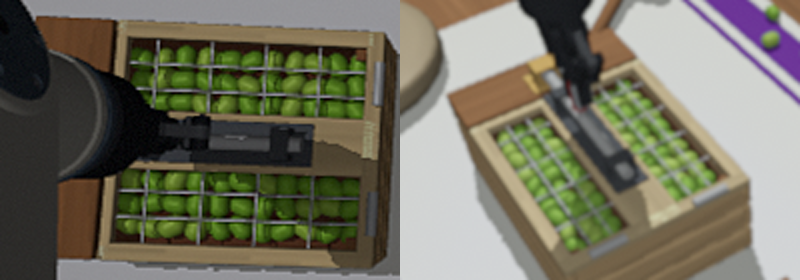

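The bolt is following: its rod end is now drawn into the rear guide. I'll go on to the hard stop in small steps.

Call:
apply_moves(
  targets=[
    [[-1, 0.2, 0, 0, 0, 0, 0], [-1, 0.4, 0, 0, 0, 0, 0], [-1, 0.4, 0, 0, 0, 0, 0]],
  ],
)

```text
clock: 3.85
eef_pos: [519.6, 245.9, 159.7]
tcp_rot: [3.141, 0.001, 1.547]
contact_force: [1.3, -11.1, 3.5]
opening: 0.2
```

Call:
apply_moves(
  targets=[
    [[-1, 0.2, 0, 0, 0, 0, 0], [-1, 0.4, 0, 0, 0, 0, 0], [-1, 0.4, 0, 0, 0, 0, 0]],
  ],
)

```text
clock: 4.15
eef_pos: [519.5, 246.0, 159.6]
tcp_rot: [-3.141, 0.008, 1.548]
contact_force: [1.5, -22.6, 7.3]
opening: 0.199
```

Hard stop: the force rose to 23 N with no further motion, after 57 mm of travel. Release and rise.

Call:
apply_moves(
  targets=[
    [[-1, 0, 0, 0, 0, 0, 0], [0, 0, 0, 0, 0, 0, 0], [1, 0, 0, 0, 0, 0, 0], [1, 0, 0, 0, 0, 0, 0], [1, 0, 0, 0, 0, 0, 0], [1, 0, 0, -3, 0, 0, 0], [1, 0, 0, -7, 0, 0, 0], [1, 0, 0, -9, 0, 0, 0]],
  ],
)

```text
clock: 4.95
eef_pos: [520.5, 247.4, 252.6]
tcp_rot: [3.139, 0.007, 1.549]
contact_force: [1.0, -0.4, 0.7]
opening: 1.001
```

Call:
apply_moves(
  targets=[
    [[1, 4, -5, -4, 0, 0, 0], [1, 8, -10, -4, 0, 0, 0], [1, 12, -15, -4, 0, 0, 0], [1, 16, -20, -4, 0, 0, 0], [1, 18, -20, -4, 0, 0, 0], [1, 18, -20, -4, 0, 0, 0]],
  ],
)

```text
clock: 5.55
eef_pos: [322.0, 434.3, 291.4]
tcp_rot: [3.139, 0.006, 1.55]
contact_force: [1.0, -0.4, -0.7]
opening: 1.005
```

Run:
```python
from cyl import *
from rig import r
x=r.sense();print(x["eef_pos"],x["contact_force"],x["opening"])
t=r.grab_frame("top");s=r.grab_frame("side")
for f in(t,s):
    print(red(f))
    for g in red(f): print(fit((f,),(g,))[0])
a,b=t["pixels"][140:280,60:260],s["pixels"][80:220,130:330]
im=np.hstack([cv2.resize(c,(400,280),interpolation=2) for c in(a,b)]);cv2.imwrite("pics/e1.png",im[:,:,::-1])
```

```text
[321.9515355  434.30747702 291.37077479] [ 1.00024302 -0.40315042 -0.67136536] 1.0046908180034528
[([133, 203, 10, 10, 81], [137.3, 207.6]), ([426, 238, 10, 10, 76], [430.3, 242.5])]
[520.6081578  252.56836488]
[ 465.76081987 -253.11239927]
[([214, 118, 8, 16, 85], [217.9, 125.3]), ([335, 302, 11, 19, 123], [339.5, 311.9])]
[518.21041153 247.99659534]
[ 464.64494049 -247.4558936 ]
```

View pics/e1.png

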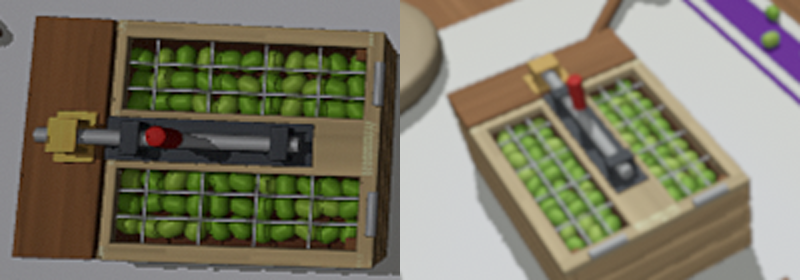

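The rod now passes through the keeper and sticks out about 13–15 mm on the far side, as expected fully home. The dark knob has not moved.

```bash
python3 -c "
from rig import r
print(r.sign_off())"
```

```text
the job is handed in; nothing more can be done
None
```

I slid the green-olive crate's bolt home to its hard stop, and the job is handed in.

- **Slide:** I gripped the red knob and pushed it along the bolt line. At the end the force rose to about 23 N with no further motion. I then let go and moved the arm clear, with about 5.6 s on the clock.
- **Travel:** The two cameras gave about 60 mm and 59 mm of knob travel. The gripper's own position gave about 57 mm, a small disagreement within measuring error.
- **Last picture:** The rod passes through the brass keeper and sticks out about 13–15 mm beyond it, which matches fully home.
- **Dark-olive crate:** Its knob is where it started, within 0.4 mm in both cameras.

No check failed.

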